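# Seat the ring gauge and snap the toggle clamp shut

### The job

On the small inspection fixture, push the loose steel ring across the plate with the fingertips until it sits against the back fence, between the clamp's foot and the end stop. Then push the clamp's lever over, past its dead point, until it snaps into lock and holds the ring against the end stop. Only push: do not lift or tip the ring, and leave the other things on the desk where they are.

Things in the scene. Friction and masses are not known exactly. Their poses are not given: they have to be found in the camera images.
- fixture: Inspection fixture screwed to the desk: aluminium plate, top at z = 0.010, origin on the desk; own x -72..+48 mm, y -108..+108 mm. Own +x points away from the robot (within 0.35 rad), +y to the left. On the -y part, on the line x = +5 mm, stands the clamp: dark cheeks up to 36 mm above the desk (y -88..-36 mm), then a plunger guide block 34 mm above the desk (y +6..+14 mm).
- nest (a point): Point on the plate's top (fixture x +5, y +60.5 mm), axes as the fixture's: where the ring's underside is centred when it touches both fence and end stop. The steel back fence has its front face 24.5 mm beyond it in +x (fixture y +28..+101 mm); the end stop's face lies 24.5 mm beyond it in +y (fixture x -12..+33 mm). Both rise 13.5 mm above the plate.
- ring: Loose plain steel ring gauge, 49 mm outside diameter, 15 mm high, 0.12 kg, lying flat on the plate, 25 to 45 mm short of the fence. Origin: centre of its underside. With the lever open, the gap between foot and end stop is 61 mm wide (fixture y +24..+85 mm): pushed straight along fixture +x with its centre near fixture y = +54 mm, the ring goes in with about 6 mm to spare each side.
- clamp_lever (a joint): Angle of the clamp lever (rad): 0 = fully open, as at the start; grows as its end is pushed over toward the ring (fixture +y); 1.76 = locked, at its stop. Dead point at 1.31: before it a spring throws the lever back open when released, after it the spring snaps it to 1.76 and keeps it there. Pushing takes up to 6 N near the end; the foot moves 16 mm toward the end stop.
- lever_pivot (a point): Pivot of the lever, 22 mm above the desk, at fixture x +5, y -60 mm; its axis is the fixture's x. At joint value v the lever makes the angle 2.28 - v (rad) with the fixture's +y, measured upward: open, it leans 0.71 rad from upright, away from the ring; locked, 1.05 rad from upright, toward the ring.
- lever_end (a point): Point on the lever's axis 100 mm from the pivot, 7 mm inside its rounded end. The grip is a round black rubber sleeve, 18 mm in diameter, from 45 to 107 mm from the pivot; the bar below it is 11 mm in diameter.
- clamp_foot: Round black rubber foot of the clamp, 18 mm in diameter, axis along fixture y, 22 mm above the desk. Origin: centre of its face toward the ring. It is sprung: with the ring in place and the lever locked it is pressed in by 3 to 4 mm and pushes the ring with about 5 N.
- clevis: Bystander: dark steel fork end standing on the desk, 14 x 22 x 30 mm. Origin: centre of its underside.
- brass_bush: Bystander: flanged brass bush on the desk, 24 mm in diameter, 15 mm high. Origin: centre of its underside.
- steel_pin: Bystander: flanged steel pin standing on its flange, 27 mm in diameter, 28 mm high. Origin: centre of its underside.
- eraser_block: Bystander: eraser, 20 x 46 x 12 mm, on the desk. Origin: centre of its underside.
There are look-alikes about, which are no part of the job. Several things have the shape of the ring; the one meant has the colours described above.

How it is judged (in metres and radians):
On the way, in this order (a step that is already met when the one before it is completed fails the run):
1. the ring lies against the back fence, between foot and end stop, with the lever still open (x of ring in the frame of nest above -0.003 m and y of ring in the frame of nest between -0.017 and 0.004 m and value of joint clamp_lever below 0.3 rad), for 0.2 s.
2. the lever is past its dead point and locked (value of joint clamp_lever above 1.65 rad), for 0.2 s.
At the end, for the whole second after the job is handed in: The lever is locked (above 1.65 rad), the ring lies flat and at rest within 4 mm of its place against fence and end stop, and the clamp's foot presses it with more than 2 N (value of joint clamp_lever above 1.65 rad and horizontal distance between ring and nest below 0.004 m and contact force between clamp_foot and ring above 2 N and angle between ring's own z axis and vertical below 0.08 rad and linear speed of ring below 0.02 m/s); the robot touches nothing.
It fails at once if the ring is lifted off the plate (more than 8 mm) (height (world z) of ring above 0.018 m).
It fails at once if the ring is tipped (angle between ring's own z axis and vertical above 0.35 rad).
It fails at once if a bystander is moved by more than 20 mm (distance of any of clevis, brass_bush, steel_pin, eraser_block from where it was at the start of the episode above 0.02 m).
It also fails if it takes over 43 s, if anything falls off the work surface, if the arm or the gripper's body presses on something with over 40 N, if the wrist force passes 120 N, or if a joint passes its speed limit or range.

### The arm

A 6-joint arm with a two-finger parallel gripper is mounted at the origin on a cart in front of the work surface, level with it; the furniture and walls round the work are solid. World frame = base frame: x ahead of the robot, y to its left, z up, the work surface at z = 0. Lengths are in mm, angles in rad, forces in N, time in s.
With the tool pointing down it reaches from about 275 to 750 mm from the base axis. Payload 10.2 kg.
Tool frame: the origin (TCP) lies at the very end of the fingers, on their centre line; the grasp point (between the pads) lies 19 mm behind it (ctrl.tcp_to_grasp is the distance from the TCP to the grasp point, in mm); z points along the fingers, y is the direction in which the jaws open and shut (so a half turn about z gives the same grasp; the last joint's range is limited). The gripper opens to 85 mm and grips with 20 to 120 N. Pads are 22 mm wide; open, the fingers measure 114 mm over their backs; the gripper's body (76 mm by 85 mm) begins 54 mm behind the grasp point. The pads swing forward as they close: fully open they stand 13 mm farther back than shut.
Start: joints at [-1.325, 0.313, 1.498, -0, 1.331, -0.223], TCP at [237.192, -468.371, 231.294] pointing down, gripper open.
Joint ranges: [-2.94, 2.94], [-0.97, 2.17], [0.19, 2.56], [-1.23, 4.37], [0.02, 3.11], [-2.88, 2.88]. Speed limits (rad/s): [2.39, 2.39, 3.01, 3.14, 3.14, 3.14].

### API

Orientations are given as a unit quaternion [w, x, y, z].
In Python, from rig import ctrl, cams, job gives the robot as it stands. The module is installed in compiled form; this text tells all that it offers.
- The arm moves only by the tool drive_tool, never from a script. Its arguments are lists of equal length, an entry for each row: "gripper": the opening, from 0 (shut) to 1 (fully open); "dp": the shift along the tool's x, y, z normalised to -1 to 1, where 1 is 0.2 m, a list of three; "twist": the turn about the tool's z normalised to -1 to 1, where 1 is 90 degrees. In form: {"gripper": [gripper, ...], "dp": [[tx, ty, tz], ...], "twist": [twist, ...]}. A call has 1 to 20 rows; each row is the pose to reach, as a shift and turn from the pose commanded when the call began, along the tool's axes at that moment; what a row does not reach only later rows make up. A row lasts 1/10 s, in which the tool goes at most 50 mm and 8.59 degrees, less where a joint would pass 70% of its speed; a pose out of reach is approached as far as the arm can. A call with a number of a shift or a turn outside -1 to 1 is refused whole. A call with a gripper value outside its range is refused whole. The fingers move at their own pace and stop on an object; "newtons" is the grip in N (left out, the last holds). Time passes only in rows, so rows that repeat a pose let the fingers close. It gives the time, the measured TCP pose, the force and the opening at its end, in the units of the state.
- ctrl.sense(): the state, without advancing time (a new reading comes with each control period).
- cams.capture(name): name is "side" or "top" or "wrist"; returns a dict with "pixels" (400x640x3 uint8, red, green, blue), "camera_matrix" (3x3 intrinsics, pixels), "k1" (the pictures are not rectified: a ray, as slopes to the right and down, at radius r is drawn at 1 + k1 r^2 times it, then the intrinsics apply), "xyz" and "orientation" of the camera in the world; the wrist camera has in their place "hand_eye" (4x4, takes a point from camera to tool coordinates, whose origin is the TCP and whose axes are the flange's). Camera axes: x right, y down, z forward; pixel columns grow to the right and rows downward; lengths in mm; the calibration is good to about 2 mm. A picture is of the moment at which its call begins: read the wrist's pose just before it. There is no depth.
- job.finish_job(): hands the job in, once; it reports no verdict.
The state is a dict: "time_s": time; "joints": joint angles; "dq": joint speeds; "tau": joint torques, N m; "eef_pos": TCP position; "ee_rot": TCP orientation; "force": force on the tool from outside, world axes, zero at the start; "wrist_torque": the same for the moment, N m; "grip_width": opening from 0.0 (shut) to 1.0 (fully open).
Only numpy, scipy, OpenCV 4.12 (cv2) and the standard library are available. Lean on these libraries where they do the work, as an engineer would, in place of code of your own. Each camera call takes 0.05 s, during which the arm holds its last target.

## Working session

There is one attempt and no reset: what is moved stays moved. The work goes in short steps, Python scripts to look and compute and a tool call to move; the robot and the scene stay as the last step left them, time stands still between calls to the robot, and variables do not carry over. Pictures are saved under pics/ and viewed, and the job is handed in when it is done.

Besides the shell and the picture viewer there is one more tool, called after ">>>" as name(argument=value, ...) on one line, values as JSON. drive_tool: Moves the arm, as the interface text tells. Scaled input: -1 to 1 covers 0.2 m each way for a shift and 90 degrees each way for a turn. Its arguments: {"type":"object","properties":{"gripper":{"type":"array","items":{"type":"number"}},"dp":{"type":"array","items":{"type":"array","items":{"type":"number"}}},"twist":{"type":"array","items":{"type":"number"}},"newtons":{"type":"number"}},"required":["gripper","dp","twist"]}

```bash
mkdir -p pics
python3 - <<'E'
from rig import ctrl,cams,job
import cv2
print(ctrl.sense())
for n in("top","side","wrist"):
    c=cams.capture(n); cv2.imwrite(f"pics/{n}0.png",c["pixels"][:,:,::-1])
    print(n,{k:v for k,v in c.items() if k!="pixels"})
E
```

```text
{'time_s': 0.0, 'joints': array([-1.32541749e+00,  3.13440633e-01,  1.49846216e+00,  2.29293642e-05,
        1.33099764e+00, -2.23405660e-01]), 'dq': array([-0.00105913,  0.00164387,  0.00136375,  0.00146659, -0.00059339,
       -0.00011661]), 'tau': array([-3.48226768e-04, -4.12268865e+01, -2.59741598e+01, -1.73111512e-04,
        4.21758508e-03,  4.90697616e-06]), 'eef_pos': array([ 237.12189021, -468.10271165,  230.73042936]), 'ee_rot': array([-6.53977147e-04,  9.72656098e-01,  2.32249191e-01,  3.95025174e-06]), 'force': array([-0.15344895,  0.93264761,  0.21136296]), 'wrist_torque': array([-0.03258767,  0.01024231,  0.03051936]), 'grip_width': 0.9977740495711654}
top {'camera_matrix': array([[460.72362598,   0.        , 326.03340272],
       [  0.        , 460.72362598, 203.62312778],
       [  0.        ,   0.        ,   1.        ]]), 'k1': -0.05814815777020917, 'xyz': array([ 391.12385681,   61.35629411, 1056.67548919]), 'orientation': array([-0.04286323,  0.71319582, -0.69804831,  0.04736055])}
side {'camera_matrix': array([[386.41099766,   0.        , 315.89357182],
       [  0.        , 386.41099766, 199.24499806],
       [  0.        ,   0.        ,   1.        ]]), 'k1': 0.031692820959023635, 'xyz': array([446.14703438, 634.7764467 , 764.90854221]), 'orientation': array([ 0.02846247, -0.06801455,  0.93528916, -0.34611862])}
wrist {'camera_matrix': array([[353.14599072,   0.        , 319.86606682],
       [  0.        , 353.14599072, 196.60758237],
       [  0.        ,   0.        ,   1.        ]]), 'k1': -0.031973198797545684, 'hand_eye': array([[-8.22197138e-04, -9.48829281e-01, -3.15788408e-01,
         8.17359817e+01],
       [ 9.99999582e-01, -9.06770558e-04,  1.20883671e-04,
         3.93069714e-01],
       [-4.01045598e-04, -3.15788177e-01,  9.48829630e-01,
        -1.41959128e+02],
       [ 0.00000000e+00,  0.00000000e+00,  0.00000000e+00,
         1.00000000e+00]])}
```

View pics/top0.png

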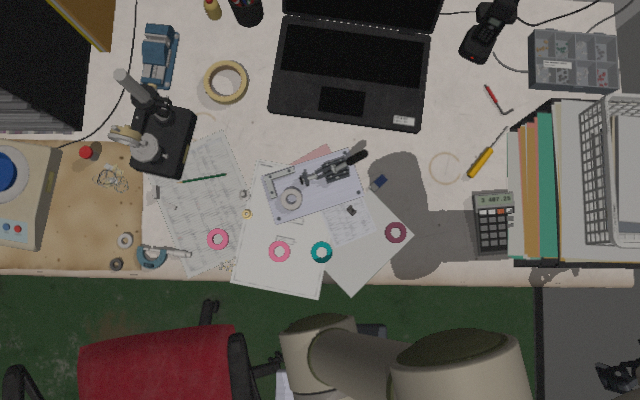

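View pics/side0.png

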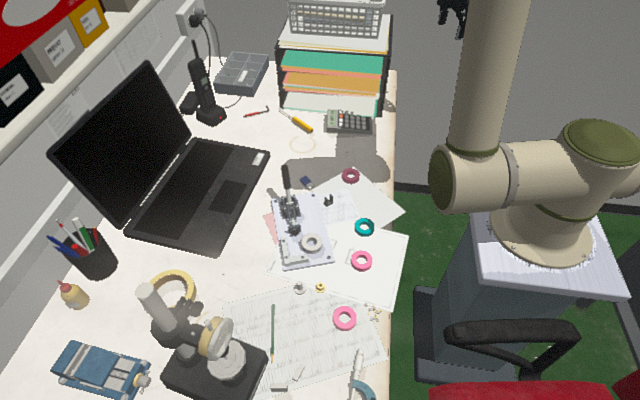

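The top view shows the fixture around (315,185), with the steel ring at (291,198). The look-alike rings are pink at (217,239) and (279,251), teal at (321,252), maroon at (395,232), and a small steel one far left at (125,240). I choose the grey one on the plate and check it in a close crop.

Run:
```python
import cv2
a=cv2.imread("pics/top0.png")[130:235,230:400]; cv2.imwrite("pics/t0c.png",cv2.resize(a,None,fx=4.7,fy=4.7,interpolation=cv2.INTER_CUBIC))
a=cv2.imread("pics/side0.png")[155:305,250:400]; cv2.imwrite("pics/s0c.png",cv2.resize(a,None,fx=4,fy=4,interpolation=cv2.INTER_CUBIC))
```

```text
(no output)
```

View pics/t0c.png

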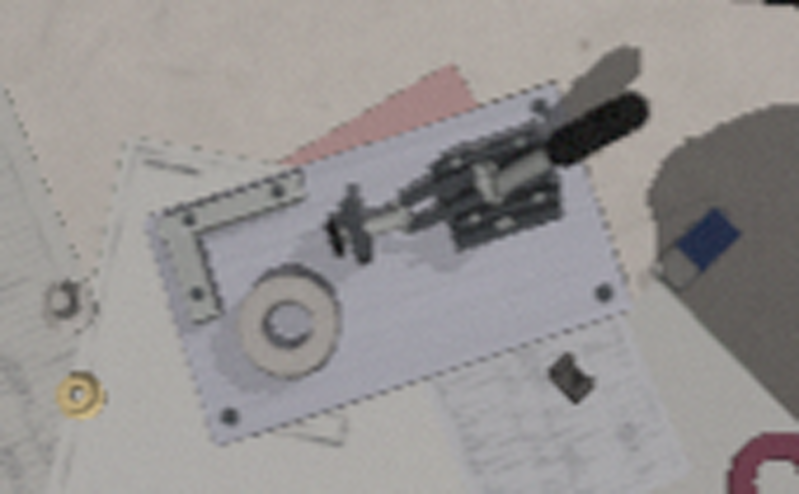

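View pics/s0c.png

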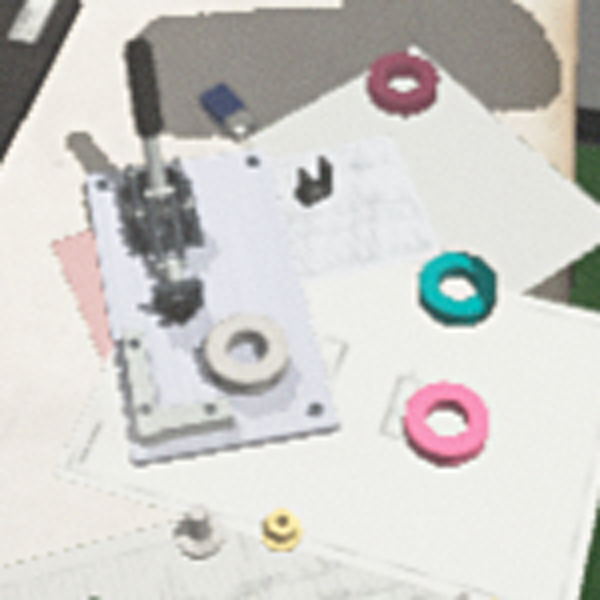

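View pics/wrist0.png

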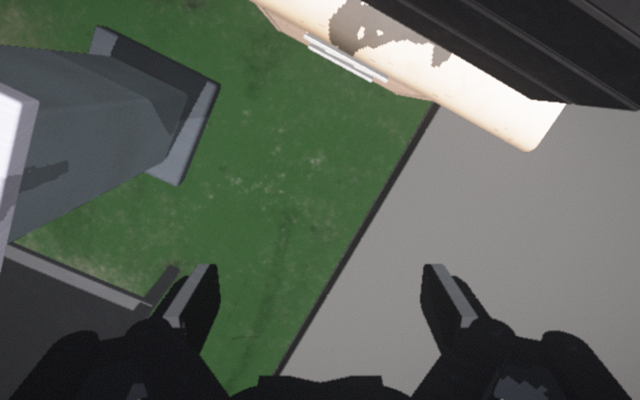

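The crop confirms it: a plain light-grey steel ring at px (291,198), with fence and end stop behind and left of it, and the black clamp to the right. Bystanders: pin (243,194), bush (247,214), clevis (352,210) and the navy/grey eraser (379,181).

```bash
cat > h.py <<'E'
import numpy as np, cv2
from scipy.spatial.transform import Rotation as R
def Rq(q): return R.from_quat([q[1],q[2],q[3],q[0]]).as_matrix()
def pose(c,s=None):
    if "hand_eye" in c:
        T=np.eye(4);T[:3,:3]=Rq(s["ee_rot"]);T[:3,3]=s["eef_pos"];H=T@c["hand_eye"]
        return H[:3,:3],H[:3,3]
    return Rq(c["orientation"]),c["xyz"]
def cast(c,px,z,s=None):
    Rm,t=pose(c,s)
    u=cv2.undistortPoints(np.array(px,float).reshape(-1,1,2),c["camera_matrix"],np.array([c["k1"],0,0,0,0])).reshape(-1,2)
    d=np.c_[u,np.ones(len(u))]@Rm.T
    return t+d*((z-t[2])/d[:,2])[:,None]
def proj(c,P,s=None):
    Rm,t=pose(c,s)
    rv=cv2.Rodrigues(Rm.T)[0]
    return cv2.projectPoints(np.array(P,float).reshape(-1,1,3),rv,-Rm.T@t,c["camera_matrix"],np.array([c["k1"],0,0,0,0]))[0].reshape(-1,2)
E
python3 - <<'E'
from h import *
from rig import cams
c=cams.capture("top")
px=np.array([[152,213],[218,443],[632,312],[560,82]])/4.7+[230,130]
P=cast(c,px,10);print(P.round(1))
print("ring",cast(c,np.array([[288,322]])/4.7+[230,130],25))
a=P[0]-P[3];b=P[1]-P[2]; print(np.arctan2(-a[0],a[1]),np.arctan2(-b[0],b[1]),np.linalg.norm(a),np.linalg.norm(P[0]-P[1]))
print(P.mean(0))
E
```

```text
[[588.2 204.5  10. ]
 [475.7 168.2  10. ]
 [544.3 -31.8  10. ]
 [658.7   5.   10. ]]
ring [[533.55919679 134.9657739   25.        ]]
0.3395480638798164 0.3302223080357798 211.60392349175538 118.23503799859432
[566.72486438  86.46769148  10.        ]
```

>>> drive_tool(gripper=[0, 0, 0, 0, 0, 0], dp=[[0.14, -0.21, 0], [0.27, -0.42, 0], [0.4, -0.63, 0], [0.54, -0.845, 0], [0.54, -0.845, 0], [0.54, -0.845, 0]], twist=[0.087, 0.087, 0.087, 0.087, 0.087, 0.087])

```text
time_s: 0.8
eef_pos: [257.4, -268.5, 231.7]
ee_rot: [0.001, 0.986, 0.166, 0.0]
force: [-0.0, -1.4, 0.1]
grip_width: 0.004
```

>>> drive_tool(gripper=[0, 0, 0, 0, 0, 0], dp=[[0.2, -0.14, 0], [0.4, -0.28, 0], [0.6, -0.42, 0], [0.8, -0.56, 0], [0.9, -0.635, 0], [0.9, -0.635, 0]], twist=[0, 0, 0, 0, 0, 0])

```text
time_s: 1.4
eef_pos: [387.5, -89.0, 231.0]
ee_rot: [-0.0, 0.986, 0.167, -0.0]
force: [-0.6, 0.7, 0.6]
grip_width: 0.001
```

>>> drive_tool(gripper=[0, 0, 0, 0, 0, 0, 0, 0], dp=[[0.2, -0.14, 0], [0.4, -0.28, 0], [0.6, -0.42, 0.1], [0.8, -0.56, 0.2], [0.9, -0.635, 0.25], [0.9, -0.635, 0.25], [0.9, -0.635, 0.25], [0.9, -0.635, 0.25]], twist=[0, 0, 0, 0, 0, 0, 0, 0])

```text
time_s: 2.2
eef_pos: [514.9, 87.1, 181.6]
ee_rot: [0.0, 0.986, 0.164, 0.0]
force: [-0.1, -0.3, 0.5]
grip_width: -0.003
```

Run:
```python
from rig import ctrl,cams
import cv2,pickle
s=ctrl.sense();c=cams.capture("wrist");pickle.dump((s,c),open("w1.pkl","wb"))
print(s["eef_pos"],s["ee_rot"],s["force"],s["time_s"])
cv2.imwrite("pics/w1.png",c["pixels"][:,:,::-1])
```

```text
[514.92258896  87.10274528 181.61167973] [1.85504448e-04 9.86391715e-01 1.64412029e-01 1.88703790e-04] [-0.14108179 -0.27684393  0.48910379] 2.2
```

View pics/w1.png

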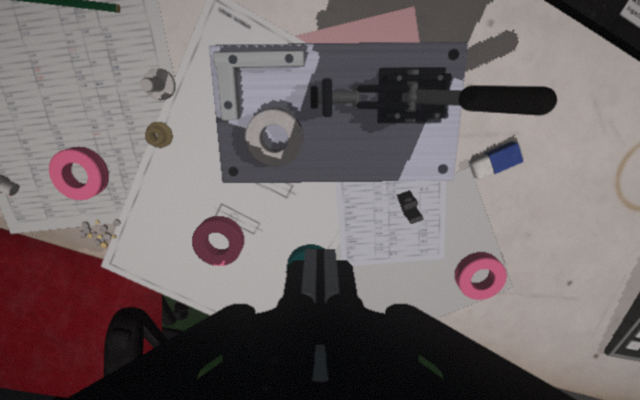

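The wrist view shows the whole fixture, with plate corners near (210,46), (467,41), (461,178) and (222,182). The ring is at (273,135), the foot near (314,96), the lever pointing right to (553,100), and the shut fingers at the bottom (320,260).

Run:
```python
import cv2
a=cv2.imread("pics/w1.png")[30:195,195:335]; cv2.imwrite("pics/w1a.png",cv2.resize(a,None,fx=3.6,fy=3.6,interpolation=cv2.INTER_CUBIC))
a=cv2.imread("pics/w1.png")[30:195,300:565]; cv2.imwrite("pics/w1b.png",cv2.resize(a,None,fx=3,fy=3,interpolation=cv2.INTER_CUBIC))
```

```text
(no output)
```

View pics/w1a.png

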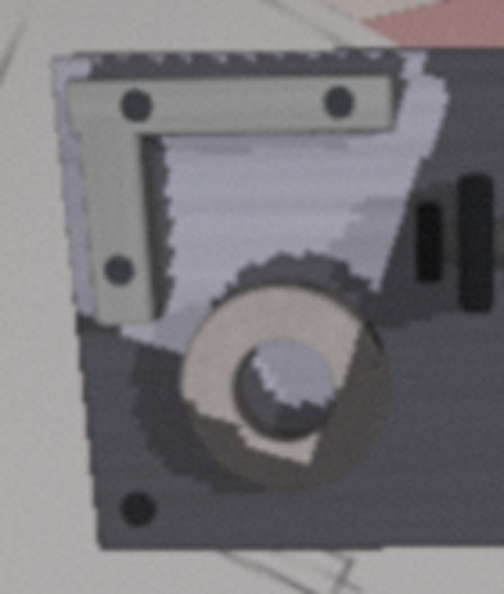

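View pics/w1b.png

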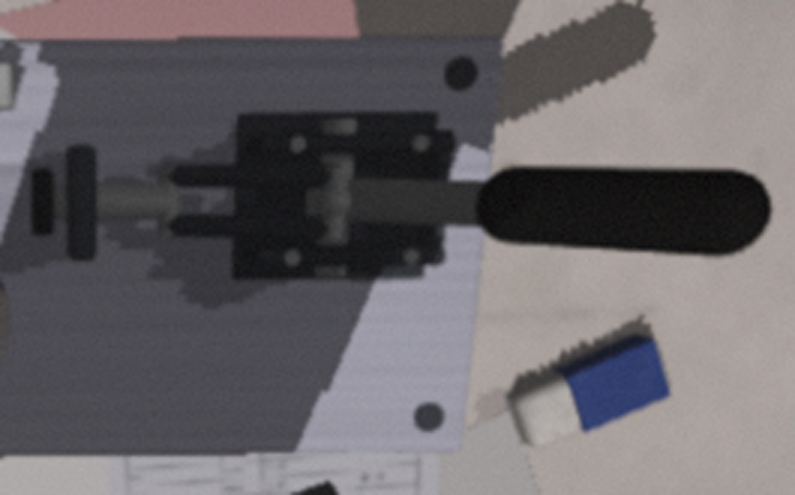

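```bash
cat >> h.py <<'E'
def fit(P,F):
    P=np.array(P)[:,:2];F=np.array(F,float);pm,fm=P.mean(0),F.mean(0)
    A=P-pm;B=F-fm
    yaw=np.arctan2((B[:,0]*A[:,1]-B[:,1]*A[:,0]).sum(),(B*A).sum())
    ex=np.array([np.cos(yaw),np.sin(yaw)]);ey=np.array([-ex[1],ex[0]])
    o=pm-fm[0]*ex-fm[1]*ey
    return o,yaw,A-(B[:,:1]*ex+B[:,1:]*ey)
def tofix(p,o,yaw):
    d=np.array(p)[...,:2]-o;return np.stack([d@[np.cos(yaw),np.sin(yaw)],d@[-np.sin(yaw),np.cos(yaw)]],-1)
E
python3 - <<'E'
from h import *
import pickle
s,c=pickle.load(open("w1.pkl","rb"))
a=lambda l:np.array(l)/3.6+[195,30]
b=lambda l:np.array(l)/3+[300,30]
P=cast(c,np.r_[a([[53,57],[100,548]]),b([[503,37],[462,452]])],10,s)
o,yaw,res=fit(P,[[48,108],[-72,108],[48,-108],[-72,-108]]);print(o,yaw);print(res.round(1))
ring=cast(c,a([[284.5,385.5]]),25,s);print("ring",ring,tofix(ring,o,yaw))
print("fence front top (x=29.5)",tofix(cast(c,a([[165,133],[392,130]]),23.5,s),o,yaw))
print("stop face(y=85)",tofix(cast(c,a([[140,150],[155,322]]),23.5,s),o,yaw))
print("foot face(y 24,z22..31)",tofix(cast(c,a([[415,241]]),27,s),o,yaw))
ex=np.array([np.cos(yaw),np.sin(yaw)]);ey=np.array([-ex[1],ex[0]])
q=s["ee_rot"];ty=2*np.arctan2(q[2],q[1]);print("toolyaw",ty)
print("tcp fix",tofix(s["eef_pos"],o,yaw))
L=o+5*ex+(-60+100*np.cos(2.28))*ey;print(proj(c,[[*L,22+100*np.sin(2.28)]],s))
E
```

```text
[580.19355121  91.76533505] 0.3408463822176231
[[-0.8 -1.7]
 [ 1.8 -0.5]
 [-1.2  1.3]
 [ 0.2  0.9]]
ring [[536.11148084 134.8171425   25.        ]] [[-27.15455083  55.31109674]]
fence front top (x=29.5) [[29.25207784 79.3477299 ]
 [29.15762971 28.73763978]]
stop face(y=85) [[ 25.74739861  85.23232256]
 [-12.22013447  84.9116268 ]]
foot face(y 24,z22..31) [[ 5.33523761 23.99464271]]
toolyaw 0.3303238088466344
tcp fix [-63.0746923   17.42473668]
[[545.18284775 101.31607986]]
```

>>> drive_tool(gripper=[0.3, 0.3, 0.3, 0.3, 0.3, 0.3, 0.3], dp=[[-0.087, -0.187, 0.1], [-0.087, -0.187, 0.25], [-0.087, -0.187, 0.45], [-0.087, -0.187, 0.6], [-0.087, -0.187, 0.65], [-0.087, -0.187, 0.65], [-0.087, -0.187, 0.65]], twist=[-0.007, -0.007, -0.007, -0.007, -0.007, -0.007, -0.007])

```text
time_s: 2.95
eef_pos: [487.0, 118.0, 52.8]
ee_rot: [0.0, 0.985, 0.17, 0.001]
force: [-0.5, -0.3, -0.0]
grip_width: 0.305
```

```bash
cat > look.py <<'E'
import sys,pickle
from h import *
from rig import ctrl,cams
o=np.array([580.194,91.765]);yaw=.34085
def look(n,cam="wrist"):
    s=ctrl.sense();c=cams.capture(cam);pickle.dump((s,c),open(n+".pkl","wb"))
    q=s["ee_rot"]
    print("fix",tofix(s["eef_pos"],o,yaw),"z",s["eef_pos"][2],"dyaw",2*np.arctan2(q[2],q[1])-yaw,"F",s["force"],"t",s["time_s"],"g",s["grip_width"])
    cv2.imwrite(f"pics/{n}.png",c["pixels"][:,:,::-1]); return s,c
if __name__=="__main__": look(*sys.argv[1:])
E
python3 look.py w2
```

```text
fix [-79.02734592  55.86393794] z 52.832580387231566 dyaw 0.0017198501536143107 F [-0.4751893  -0.32157884 -0.0354611 ] t 2.95 g 0.30451913686755094
```

View pics/w2.png

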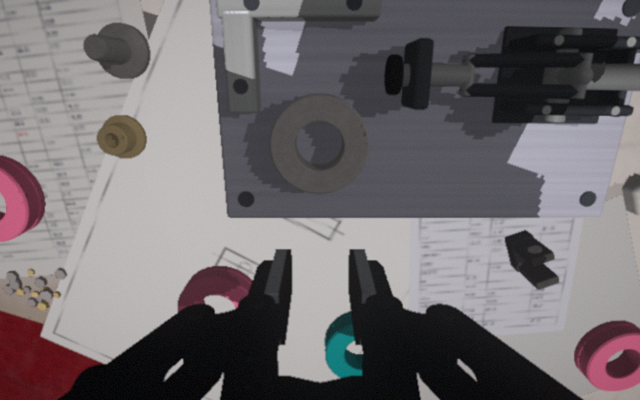

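Run:
```python
from look import *
s,c=pickle.load(open("w2.pkl","rb"))
f=lambda px,z:tofix(cast(c,px,z,s),o,yaw).round(1).tolist()
print("maroon top rim pts",f([[218,268],[180,300],[255,290]],15))
print("teal",f([[340,312],[327,345]],15))
print("ring outer L/R/T/B",f([[271,143],[369,143],[320,95],[320,193]],25))
print("tips",f([[275,250],[291,250],[349,250],[369,250]],s["eef_pos"][2]+3))
```

```text
maroon top rim pts [[-100.4, 114.3], [-122.3, 139.3], [-115.1, 93.8]]
teal [[-130.4, 43.3], [-155.0, 51.0]]
ring outer L/R/T/B [[-26.4, 79.2], [-26.4, 31.8], [-4.0, 55.5], [-51.8, 55.5]]
tips [[-68.1, 75.2], [-68.1, 68.2], [-68.1, 42.8], [-68.1, 34.1]]
```

>>> drive_tool(gripper=[0.3, 0.3, 0.3, 0.3, 0.3], dp=[[0, 0, 0.08], [0, 0, 0.15], [0, 0, 0.19], [0, 0, 0.19], [0, 0, 0.19]], twist=[0, 0, 0, 0, 0])

```text
time_s: 3.5
eef_pos: [486.6, 118.4, 14.2]
ee_rot: [0.0, 0.985, 0.171, 0.001]
force: [0.2, -0.2, 0.3]
grip_width: 0.299
```

>>> drive_tool(gripper=[0.3, 0.3, 0.3, 0.3, 0.3, 0.3, 0.3, 0.3, 0.3, 0.3, 0.3, 0.3, 0.3, 0.3, 0.3, 0.3, 0.3], dp=[[0.04, 0, 0], [0.07, 0, 0], [0.085, 0, 0], [0.1, 0, 0], [0.115, 0, 0], [0.13, 0, 0], [0.145, 0, 0], [0.16, 0, 0], [0.175, 0, 0], [0.19, 0, 0], [0.205, 0, 0], [0.215, 0, 0], [0.225, 0, 0], [0.235, 0, 0], [0.245, 0, 0], [0.25, 0, 0], [0.25, 0, 0]], twist=[0, 0, 0, 0, 0, 0, 0, 0, 0, 0, 0, 0, 0, 0, 0, 0, 0])

```text
time_s: 5.2
eef_pos: [533.3, 135.3, 13.3]
ee_rot: [-0.0, 0.985, 0.171, 0.0]
force: [0.6, -0.4, 0.1]
grip_width: 0.3
```

```bash
python3 look.py w3
```

```text
fix [-29.66550658  56.66996474] z 13.29961587119334 dyaw 0.002355229046432872 F [ 0.56394626 -0.38596153  0.13915139] t 5.2 g 0.30032236456808414
```

View pics/w3.png

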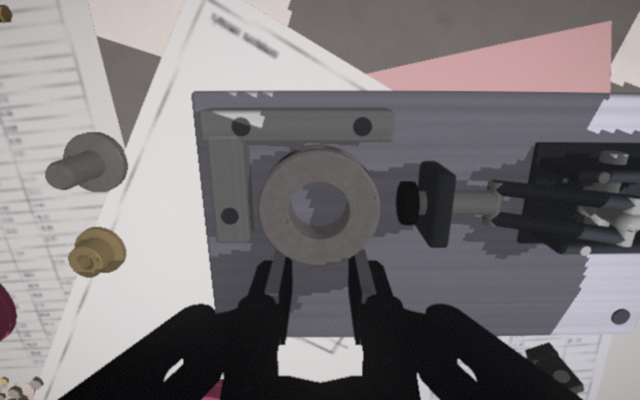

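The ring (320,207) is between the stop (240) and the foot (400), about 2–3 mm short of the fence. I'll push on gently.

>>> drive_tool(gripper=[0.3, 0.3, 0.3, 0.3], dp=[[0.006, 0, 0], [0.012, 0, 0], [0.016, 0, 0], [0.016, 0, 0]], twist=[0, 0, 0, 0])

```text
time_s: 5.65
eef_pos: [536.2, 136.3, 13.3]
ee_rot: [-0.0, 0.985, 0.171, 0.0]
force: [-0.2, -0.0, -0.4]
grip_width: 0.298
```

```bash
python3 look.py w4
```

```text
fix [-26.54865602  56.68027107] z 13.281000885447206 dyaw 0.002300038948155003 F [-0.18607116 -0.0257544  -0.4181026 ] t 5.65 g 0.2984379304098329
```

View pics/w4.png

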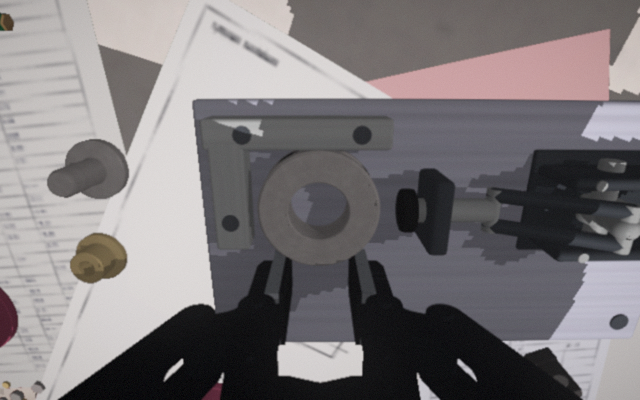

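>>> drive_tool(gripper=[0.3, 0.3, 0.3, 0.3], dp=[[0.003, 0, 0], [0.006, 0, 0], [0.006, 0, 0], [0.006, 0, 0]], twist=[0, 0, 0, 0])

```text
time_s: 6.1
eef_pos: [536.8, 136.6, 13.2]
ee_rot: [-0.0, 0.985, 0.171, -0.001]
force: [-3.4, -1.2, 1.9]
grip_width: 0.305
```

Run:
```python
from look import *
s,c=look("w5")
f=lambda px,z:tofix(cast(c,px,z,s),o,yaw).round(1).tolist()
a=cv2.imread("pics/w5.png")[90:290,180:460];cv2.imwrite("pics/w5c.png",cv2.resize(a,None,fx=2.8,fy=2.8,interpolation=cv2.INTER_CUBIC))
```

```text
fix [-25.91512287  56.72799046] z 13.157799159125627 dyaw 0.002337818786785184 F [-3.44577444 -1.19102555  1.89674529] t 6.1 g 0.3052947860429518
```

View pics/w5c.png

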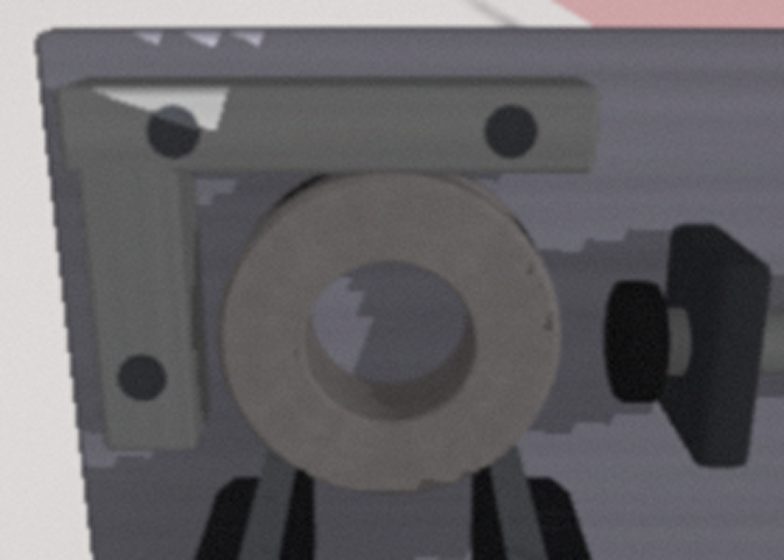

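The ring top at (390,330) meets the fence in the crop, and the reaction force is 3.6 N, so it is seated on the fence. I'll back off, go up and shut the fingers.

>>> drive_tool(gripper=[0.3, 0.3, 0.3, 0.3, 0, 0, 0, 0, 0], dp=[[-0.06, 0, 0], [-0.13, 0, 0], [-0.13, 0, 0], [-0.13, 0, -0.2], [-0.13, 0, -0.4], [-0.13, 0, -0.65], [-0.13, 0, -0.65], [-0.13, 0, -0.65], [-0.13, 0, -0.65]], twist=[0, 0, 0, 0, 0, 0, 0, 0, 0])

```text
time_s: 7.05
eef_pos: [512.7, 128.0, 142.3]
ee_rot: [-0.0, 0.985, 0.171, -0.001]
force: [-0.2, -0.3, -0.8]
grip_width: 0.001
```

```bash
python3 look.py w6
```

```text
fix [-51.49749228  56.73228618] z 142.3381555433915 dyaw 0.0022439623021329735 F [-0.19958733 -0.29238972 -0.78847249] t 7.05 g 0.0012590518346773884
```

View pics/w6.png

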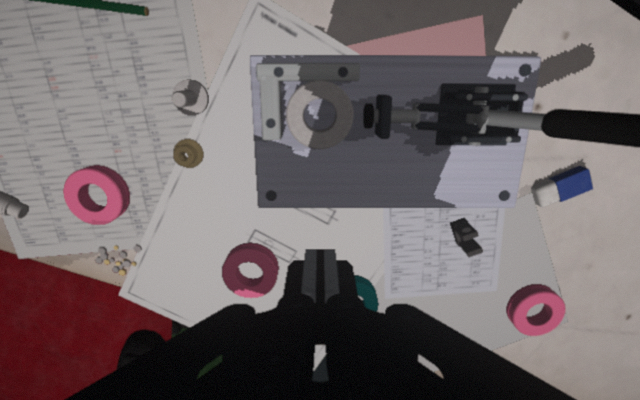

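Run:
```python
from look import *
s,c=pickle.load(open("w6.pkl","rb"))
a=cv2.imread("pics/w6.png")[50:170,240:400];cv2.imwrite("pics/w6c.png",cv2.resize(a,None,fx=5,fy=5,interpolation=cv2.INTER_CUBIC))
e=np.array([*o]);ex=np.array([np.cos(yaw),np.sin(yaw)]);ey=np.array([-ex[1],ex[0]])
p=lambda x,y,z:[*(o+x*ex+y*ey),z]
print(((proj(c,[p(5,56,25),p(5,56+24.5,25),p(5,56-24.5,25),p(29.5,56,25),p(-19.5,56,25)],s)-[240,50])*5).round(0).tolist())
```

```text
[[403.0, 331.0], [233.0, 330.0], [573.0, 331.0], [403.0, 152.0], [403.0, 499.0]]
```

View pics/w6c.png

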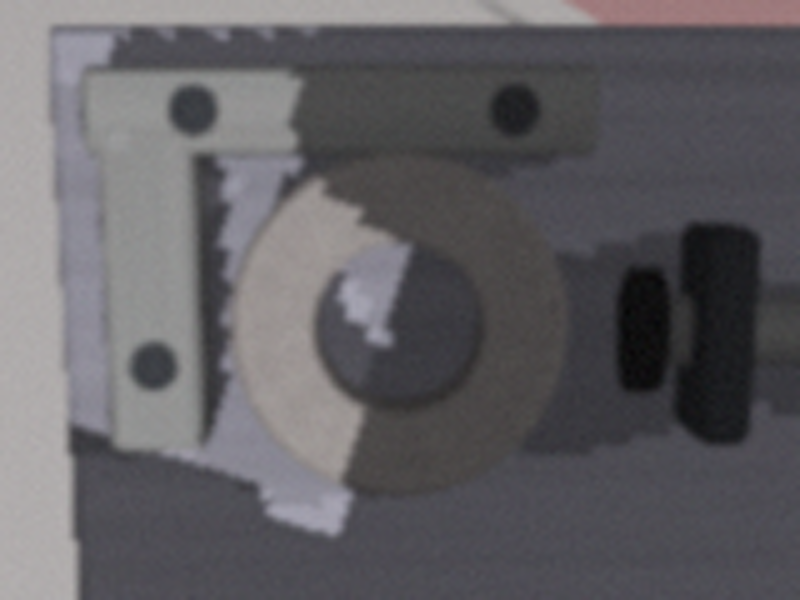

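The projected ring outline at nest x matches the image, so the ring is on the fence with its centre at y ≈ 56. Next, over to the far side of the lever.

>>> drive_tool(gripper=[0, 0, 0, 0, 0, 0, 0], dp=[[0.1, 0.2, 0], [0.2, 0.4, 0], [0.28, 0.6, 0], [0.28, 0.8, 0], [0.28, 0.98, 0], [0.28, 0.98, 0], [0.28, 0.98, 0]], twist=[0, 0, 0, 0, 0, 0, 0])

```text
time_s: 7.8
eef_pos: [631.1, -38.0, 141.8]
ee_rot: [-0.001, 0.985, 0.17, -0.001]
force: [-0.8, -0.4, -0.7]
grip_width: -0.002
```

>>> drive_tool(gripper=[0, 0, 0, 0], dp=[[0, 0.1, 0], [0, 0.1, 0], [0, 0.1, 0], [0, 0.1, 0]], twist=[0, 0, 0, 0])

```text
time_s: 8.2
eef_pos: [637.9, -55.3, 143.2]
ee_rot: [-0.0, 0.985, 0.171, -0.0]
force: [0.6, 1.2, 0.4]
grip_width: 0.002
```

```bash
python3 look.py w7
```

```text
fix [   5.20080983 -157.89268208] z 143.17616448048446 dyaw 0.003414570046597565 F [0.58552431 1.17421196 0.40663594] t 8.2 g 0.002452361222334607
```

View pics/w7.png

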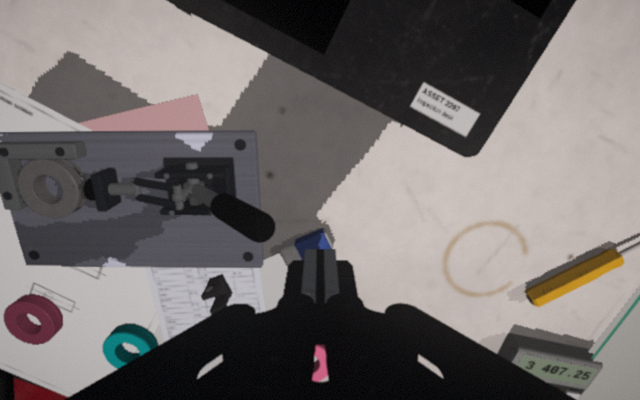

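>>> drive_tool(gripper=[0, 0, 0, 0, 0], dp=[[0, 0, 0.1], [0, 0, 0.2], [0, 0, 0.3], [0, 0, 0.3], [0, 0, 0.3]], twist=[0, 0, 0, 0, 0])

```text
time_s: 8.75
eef_pos: [638.3, -56.2, 83.9]
ee_rot: [0.0, 0.985, 0.171, 0.0]
force: [-0.9, 0.7, 0.4]
grip_width: 0.002
```

>>> drive_tool(gripper=[0, 0, 0, 0, 0, 0, 0, 0, 0], dp=[[0, -0.05, 0], [0, -0.1, 0], [0, -0.13, 0], [0, -0.16, 0], [0, -0.2, 0], [0, -0.24, 0], [0, -0.28, 0], [0, -0.3, 0], [0, -0.3, 0]], twist=[0, 0, 0, 0, 0, 0, 0, 0, 0])

```text
time_s: 9.65
eef_pos: [619.1, -0.4, 86.0]
ee_rot: [0.002, 0.985, 0.171, 0.002]
force: [0.5, -7.8, 10.1]
grip_width: -0.003
```

```bash
python3 look.py w8;python3 look.py s8 side; python3 -c "
import cv2
a=cv2.imread('pics/s8.png')[140:290,230:400]; cv2.imwrite('pics/s8c.png',cv2.resize(a,None,fx=4,fy=4))"
```

```text
fix [  5.86248991 -99.92215332] z 85.98810232802171 dyaw 0.00290394293546814 F [ 0.48908795 -7.83948005 10.08672232] t 9.65 g -0.003131033250905933
fix [   5.88186616 -100.11786716] z 85.9477357827698 dyaw 0.0027114439854262207 F [ 0.52260722 -7.64216191 11.03328708] t 9.7 g 0.004182356932197196
```

View pics/w8.png

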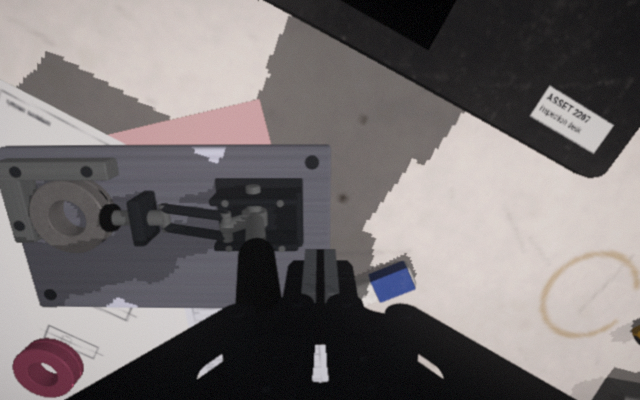

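View pics/s8c.png

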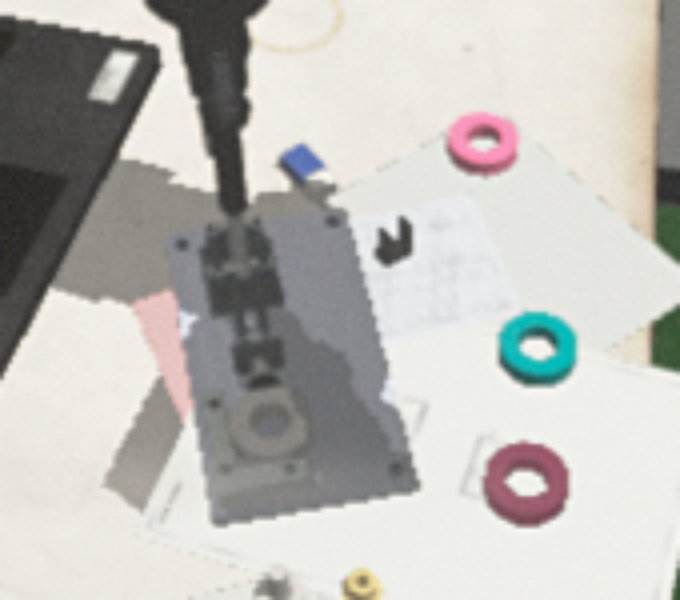

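The lever (px 255,275) is close to upright. The wrist force is 8 N sideways and 10 N up, so the lever end probably bears on the finger's knuckle. I'll raise the tool so only the tip pushes, then follow the arc.

>>> drive_tool(gripper=[0, 0, 0, 0, 0], dp=[[0, 0, -0.03], [0, 0, -0.06], [0, 0, -0.09], [0, 0, -0.1], [0, 0, -0.1]], twist=[0, 0, 0, 0, 0])

```text
time_s: 10.25
eef_pos: [618.3, -0.2, 103.9]
ee_rot: [0.0, 0.985, 0.171, 0.0]
force: [0.7, -4.5, 2.6]
grip_width: -0.002
```

>>> drive_tool(gripper=[0, 0, 0, 0, 0, 0], dp=[[0, -0.03, 0], [0, -0.06, 0], [0, -0.09, 0], [0, -0.12, 0], [0, -0.145, 0], [0, -0.145, 0]], twist=[0, 0, 0, 0, 0, 0])

```text
time_s: 10.85
eef_pos: [608.1, 27.9, 103.4]
ee_rot: [-0.0, 0.985, 0.171, 0.0]
force: [1.5, -4.1, 5.3]
grip_width: -0.004
```

```bash
python3 look.py w9
```

```text
fix [  4.9863294  -69.49926787] z 103.39925604038827 dyaw 0.003058153748781045 F [ 1.47806013 -4.07227155  5.27199307] t 10.85 g -0.003987524956000719
```

View pics/w9.png

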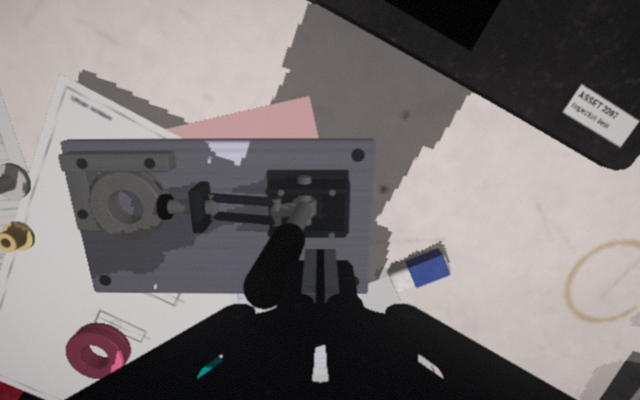

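>>> drive_tool(gripper=[0, 0, 0, 0, 0, 0, 0, 0, 0], dp=[[0, -0.03, 0.0], [0, -0.065, 0.01], [0, -0.09, 0.015], [0, -0.115, 0.022], [0, -0.14, 0.03], [0, -0.165, 0.04], [0, -0.19, 0.05], [0, -0.21, 0.06], [0, -0.21, 0.06]], twist=[0, 0, 0, 0, 0, 0, 0, 0, 0])

```text
time_s: 11.8
eef_pos: [593.4, 67.5, 90.5]
ee_rot: [-0.0, 0.985, 0.171, -0.001]
force: [-0.8, -0.2, -0.3]
grip_width: -0.004
```

```bash
python3 look.py w10;python3 look.py s10 side; python3 -c "
import cv2
a=cv2.imread('pics/s10.png')[140:290,230:400]; cv2.imwrite('pics/s10c.png',cv2.resize(a,None,fx=4,fy=4))"
```

```text
fix [  4.2884988  -27.27228846] z 90.48959309215861 dyaw 0.002991108488691774 F [-0.75574221 -0.21469996 -0.27431501] t 11.8 g -0.004207098614962935
fix [  4.45124804 -27.72773905] z 90.7744077719737 dyaw 0.00273226590280895 F [ 0.11716738 -0.51413922 -0.04056851] t 11.85 g -0.0007086082150590561
```

View pics/w10.png

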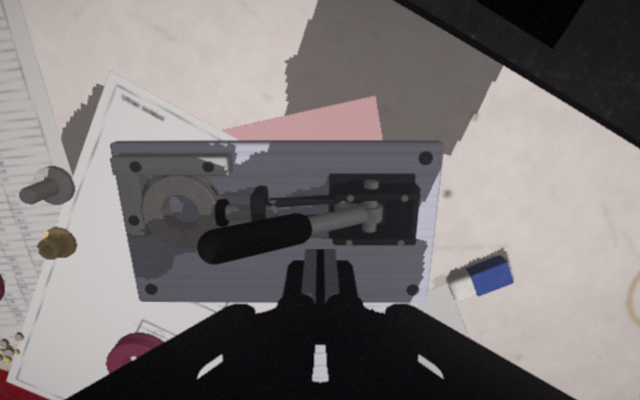

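View pics/s10c.png

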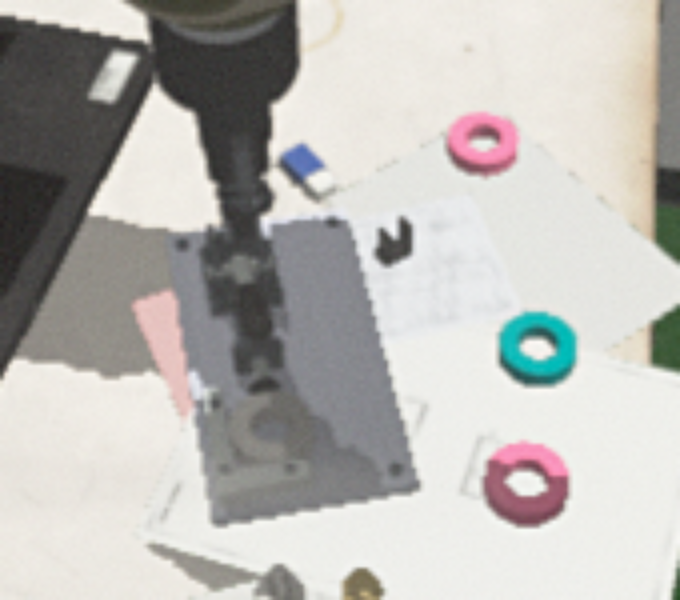

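The force is now zero and the lever has snapped over, with its grip end at (205,247). I'll retreat up and look.

>>> drive_tool(gripper=[0, 0, 0, 0, 0, 0, 0, 0], dp=[[0, 0, -0.2], [0, 0, -0.4], [-0.2, -0.1, -0.45], [-0.35, -0.2, -0.45], [-0.35, -0.3, -0.45], [-0.35, -0.3, -0.45], [-0.35, -0.3, -0.45], [-0.35, -0.3, -0.45]], twist=[0, 0, 0, 0, 0, 0, 0, 0])

```text
time_s: 12.7
eef_pos: [508.6, 99.0, 181.1]
ee_rot: [0.0, 0.985, 0.17, -0.0]
force: [0.1, -0.3, 0.2]
grip_width: 0.003
```

Run:
```python
from look import *
s,c=look("w11")
ex=np.array([np.cos(yaw),np.sin(yaw)]);ey=np.array([-ex[1],ex[0]])
p=lambda x,y,z:[*(o+x*ex+y*ey),z]
a=cv2.imread("pics/w11.png")
for v in(1.5,1.65,1.76):
    t=2.28-v;q=proj(c,[p(5,-60+100*np.cos(t),22+100*np.sin(t))],s)[0];print(v,q,(q-[180,30])*3)
r=proj(c,[p(5+24.5*np.cos(k),60.5+24.5*np.sin(k),25) for k in np.linspace(0,6.28,24)],s)
big=cv2.resize(a[30:210,180:440],None,fx=3,fy=3,interpolation=cv2.INTER_CUBIC)
for q in r: cv2.circle(big,tuple(int(k) for k in (q-[180,30])*3+1),2,(0,0,255),-1)
t=.52;q=proj(c,[p(5,-60+100*np.cos(t),22+100*np.sin(t))],s)[0]
cv2.circle(big,tuple(int(k) for k in (q-[180,30])*3),3,(0,255,0),-1)
cv2.imwrite("pics/w11c.png",big)
```

```text
fix [-65.03258371  30.78291873] z 181.12607016172845 dyaw 0.0017365497611410707 F [ 0.06793577 -0.30040658  0.19482198] t 12.7 g 0.0027197770430569474
1.5 [350.55834521  99.01321615] [511.67503564 207.03964845]
1.65 [334.47847027  98.07548413] [463.43541082 204.2264524 ]
1.76 [325.24773621  97.39016559] [435.74320864 202.17049678]
```

View pics/w11.png

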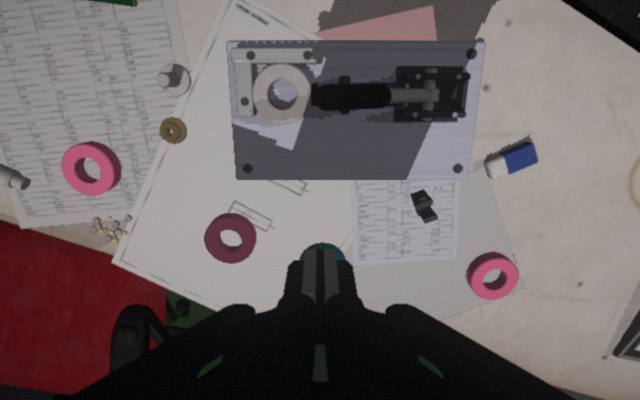

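View pics/w11c.png

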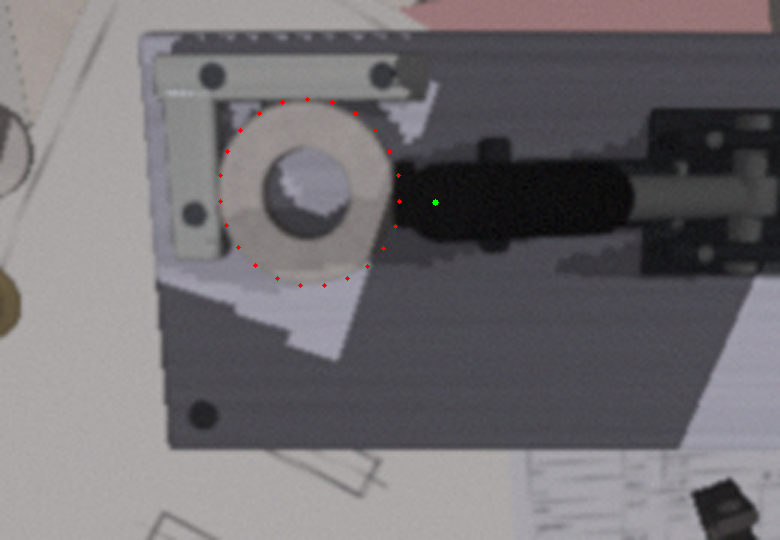

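The ring fills the predicted nest circle at crop (307,190), touching fence and stop. The foot touches it at (393,195), and the lever end matches the prediction for 1.76 rad. The bystanders have not moved. I'm handing in.

Run:
```python
from rig import ctrl,job
s=ctrl.sense();print(s["force"],abs(s["dq"]).max());print(job.finish_job())
```

```text
[-0.00082002 -0.37487496 -0.61355233] 0.002445016070477467
the job is handed in; nothing more can be done
None
```

I pushed the steel ring straight along the plate to the back fence with two slightly open fingertips. Then, with the fingers shut, I pushed the lever over its dead point until it snapped into lock. I handed in at about 12.8 s on the robot's clock; no verdict was reported.

- **Ring on the fence:** it was seated before the lever was touched. I felt about 3.6 N of reaction, and the ring's outline matched the fence line with its centre at fixture y ≈ 56 mm.
- **Final position:** the last wrist picture shows the ring within about 1–2 mm of the nest, touching both fence and end stop.
- **Lever and foot:** the lever end lies where 1.76 rad predicts, and the foot touches the ring. I could not measure the foot's force on the ring.
- **Robot clear:** the arm was raised well away, at rest, with no contact force. The bystanders looked unmoved.
- **What went wrong:** during the lever push the wrist force rose to about 8 N sideways and 10 N upward. The lever end was probably bearing on the finger's knuckle. I raised the tool 20 mm and the push then went through normally.

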